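Seal the tall canister

TASK

Seal the taller of the two domed steel canisters: push its hinged lid fully shut by the tab, then push the toggle lever on top of the lid over past upright until it snaps to its other side. Use light fingertip pushes only, never lifting anything or opening the lid wider, and leave the shorter canister and everything else on the shelf as they are.

Things in the scene. Friction and masses are not known exactly. Their poses are not given: they have to be found in the camera images.
- tall: the tall steel canister, an open can 122 mm across and 150 mm high, fixed upright on the white ceramic insert (insert top 20 mm above the work surface). Origin: centre of its underside; z up, x points from the lid's tab side to its hinge side (yaw 0: the tab faces the robot). It does not move.
- tall_lid (a joint): hinge of the tall canister's domed lid: 0 = fully shut, larger = wider open (rad, stop at 0.9), starts 0.25 to 0.5. Stiff friction hinge: the lid stays where it is left; about 2 N down on the tab shuts it.
- tall_hinge (a point): on the tall lid's hinge line, 66 mm from the canister's axis, 150 mm above the canister's underside. The hinge line runs along the canister's y. Axes as the lid's: equal to the canister's when shut; it tips with the lid.
- tall_tab (a point): middle of the upper face of the flat steel press tab (36 mm wide, 5 mm thick, reaching 28 mm out of the lid's edge) opposite the hinge: in the lid's axes 142 mm from the hinge towards -x and 8 mm up. Rides on the lid. The dome rises to 28 mm above the lid's edge plane.
- tall_pivot (a point): on the lever's pivot, on top of the dome: on the canister's axis and 36 mm above the rim when the lid is shut. Rides on the lid. The pivot line runs along the lid's x; two cheeks of 4 mm stand either side of it, up to 40 mm above the lid's underside.
- tall_tip (a point): free end of the lever, 42 mm from the pivot. The lever is a steel paddle 22 mm wide and 6 mm thick with a 10 mm round bar, 26 mm long, across its end. It starts leaning to the canister's +y side.
- tall_lever (a joint): toggle lever on the lid: 0 = leaning 40 degrees (0.7 rad) to the canister's +y side (open), 0.7 = upright, 1.4 = leaning as far to the -y side (sealed). A spring throws it away from upright to either stop; about 3 N sideways at the tip turns it.
- short: the short steel canister, an open can 122 mm across and 90 mm high, fixed upright on the white ceramic insert (insert top 20 mm above the work surface). Origin: centre of its underside; z up, x points from the lid's tab side to its hinge side (yaw 0: the tab faces the robot). It does not move.
- short_lid (a joint): hinge of the short canister's domed lid: 0 = fully shut, larger = wider open (rad, stop at 0.9), starts 0.25 to 0.5. Stiff friction hinge: the lid stays where it is left; about 2 N down on the tab shuts it.
- short_hinge (a point): on the short lid's hinge line, 66 mm from the canister's axis, 90 mm above the canister's underside. The hinge line runs along the canister's y. Axes as the lid's: equal to the canister's when shut; it tips with the lid.
- short_tab (a point): middle of the upper face of the flat steel press tab (36 mm wide, 5 mm thick, reaching 28 mm out of the lid's edge) opposite the hinge: in the lid's axes 142 mm from the hinge towards -x and 8 mm up. Rides on the lid. The dome rises to 28 mm above the lid's edge plane.
- short_pivot (a point): on the lever's pivot, on top of the dome: on the canister's axis and 36 mm above the rim when the lid is shut. Rides on the lid. The pivot line runs along the lid's x; two cheeks of 4 mm stand either side of it, up to 40 mm above the lid's underside.
- short_tip (a point): free end of the lever, 42 mm from the pivot. The lever is a steel paddle 22 mm wide and 6 mm thick with a 10 mm round bar, 26 mm long, across its end. It starts leaning to the canister's +y side.
- short_lever (a joint): toggle lever on the lid: 0 = leaning 40 degrees (0.7 rad) to the canister's +y side (open), 0.7 = upright, 1.4 = leaning as far to the -y side (sealed). A spring throws it away from upright to either stop; about 3 N sideways at the tip turns it.
- cazuela: loose miniature clay cazuela, dish 96 mm across, 36 mm high, two ear handles; origin: centre of its underside
- bowl_low: loose glass prep bowl, 90 mm across, 45 mm high; origin: centre of its underside
- bowl_top: smaller loose glass prep bowl, 66 mm across, 40 mm high, standing in the other; origin: centre of its underside
- dipper: loose wooden honey dipper lying down, 155 mm long, its grooved head 28 mm thick; origin: under its middle, x points to the head
- mill: loose wooden pepper mill, 148 mm high, 52 mm across; origin: centre of its underside
- oil: loose green glass oil bottle, 190 mm high, 52 mm across; origin: centre of its underside

How it is judged (in metres and radians):
On the way, in this order (a step that is already met when the one before it is completed fails the run):
1. the tall canister's lid is shut, its lever still on the open side (value of joint tall_lid below 0.05 rad and value of joint tall_lever below 0.3 rad), for 0.2 s.
2. its lever has snapped to the sealed side, the lid shut (value of joint tall_lever above 1.2 rad and value of joint tall_lid below 0.05 rad), for 0.2 s.
At the end, for the whole second after the job is handed in: tall lid within 0.05 rad of shut and its lever at rest on the sealed side (above 1.2 rad); the short canister's lid still ajar (0.2 to 0.6 rad) and its lever still on the open side (below 0.3 rad); every loose thing within 20 mm of its starting place (all of step 2 and value of joint tall_lever below 1.6 rad and velocity of joint tall_lever below 0.2 rad/s and value of joint short_lever below 0.3 rad and value of joint short_lid between 0.2 and 0.6 rad and distance of each of cazuela, bowl_low, bowl_top, dipper, mill, oil from where it was at the start of the episode below 0.02 m); the robot touches nothing.
It fails at once if the lever was thrown past upright while the lid was still ajar (value of joint tall_lever above 0.8 rad and value of joint tall_lid above 0.1 rad).
It fails at once if the tall canister's lid was lifted wider open (value of joint tall_lid above 0.62 rad).
It fails at once if the lid or the lever was squeezed or forced (over 45 N) (contact force between the fingers and tall_lid above 45 N).
It fails at once if the shorter canister's lever or lid was worked (not (value of joint short_lever below 0.3 rad and value of joint short_lid between 0.2 and 0.6 rad)).
It fails at once if a loose thing was moved more than 20 mm or lifted (not (distance of each of cazuela, bowl_low, bowl_top, dipper, mill, oil from where it was at the start of the episode below 0.02 m)).
It also fails if it takes over 40 s, if anything falls off the work surface, if the arm or the gripper's body presses on something with over 40 N, if the wrist force passes 120 N, or if a joint passes its speed limit or range.

ROBOT

A 6-joint arm with a two-finger parallel gripper is mounted at the origin on the work surface. World frame = base frame: x ahead of the robot, y to its left, z up, the work surface at z = 0. Lengths are in m, angles in degrees, forces in N, time in s.
With the tool pointing down it reaches from about 0.425 to 0.95 m from the base axis. Payload 3.5 kg.
Tool frame: the origin (TCP) lies midway between the tips of the shut fingers; the grasp point (between the pads) lies 19 mm behind it; z points along the fingers, y is the direction in which the jaws open and shut (so a half turn about z gives the same grasp; the last joint's range is limited). The gripper opens to 85 mm and grips with 20 to 120 N. Pads are 22 mm wide; open, the fingers measure 114 mm over their backs; the gripper's body (76 mm by 85 mm) begins 54 mm behind the grasp point. The pads swing forward as they close: fully open they stand 13 mm farther back than shut.
Start: joints at [67.838, 16.404, 90.338, -0, 73.258, -8.594], TCP at [0.158, 0.656, 0.231] pointing down, gripper open.
Joint ranges: [-158.93, 158.93], [-51.34, 127.21], [12.03, 142.37], [-87.48, 267.48], [13.55, 161.25], [-162.69, 162.69]. Speed limits (degrees/s): [159.86, 159.86, 180, 180, 180, 180].

INTERFACE

Orientations are given as a 3x3 rotation matrix whose columns are the frame's x, y, z axes.
In Python, from bench import * gives the robot as it stands.
- The arm moves only by the shell command python3 -m handwheel 'ROWS'. ROWS is JSON, a list of rows, each a list of 7 numbers: the turn, a rotation vector about the tool's x, y, z in degrees, then the shift along the tool's x, y, z in cm, then the finger opening in cm, from 0 to 8.54. In form: [[rx, ry, rz, x, y, z, gripper], ...]. A call has 1 to 12 rows; each row is the pose to reach, as a shift and turn from the pose commanded when the call began, along the tool's axes at that moment; what a row does not reach only later rows make up. A row lasts 1/8 s, in which the tool goes at most 62.5 mm and 10.7 degrees, less where a joint would pass 70% of its speed; a pose out of reach is approached as far as the arm can. A call with a gripper value outside its range is refused whole. The fingers move at their own pace and stop on an object; the grip force is fixed at half the most. Time passes only in rows, so rows that repeat a pose let the fingers close. It gives the time, the measured TCP pose, the force and the opening at its end, in the units of the state.
- observe(): the state, without advancing time (a new reading comes with each control period).
- grab_frame(name): name is "scene" or "top" or "wrist"; returns (picture, depth): 480x640x3 uint8, red, green, blue; 480x640 float32, m along the optical axis (not along the pixel's ray), 0 where there is no reading.
- camera_info(name): a dict with "camera_matrix" (3x3 intrinsics, pixels), "k1" (the pictures are not rectified: a ray, as slopes to the right and down, at radius r is drawn at 1 + k1 r^2 times it, then the intrinsics apply), "cam_to_world" (4x4, takes a point from camera to world coordinates). Camera axes: x right, y down, z forward; pixel columns grow to the right and rows downward; lengths in m; the calibration is good to about 2 mm. A picture is of the moment at which its call begins: read the wrist's pose just before it. camera_info takes no time and is no camera call; for the wrist camera it gives the pose at the moment of the call.
- finish_job(): hands the job in, once; it reports no verdict.
The state is a dict: "clock": time; "q": joint angles; "qvel": joint speeds; "joint_efforts": joint torques, N m; "tcp_pos": TCP position; "tcp_rot": TCP orientation; "contact_force": force on the tool from outside, world axes, zero at the start; "torque": the same for the moment, N m; "grip_width": finger opening in m.
Only numpy, scipy, OpenCV 4.12 (cv2) and the standard library are available. Lean on these libraries where they do the work, as an engineer would, in place of code of your own. Each camera call takes 0.05 s, during which the arm holds its last target. There are 200 camera calls.

## Working session

There is one attempt and no reset: what is moved stays moved. The work goes in short steps, Python scripts to look and compute and a shell command to move; the robot and the scene stay as the last step left them, time stands still between calls to the robot, and variables do not carry over. Pictures are saved under pics/ and viewed, about 8 in all and at most 12, crops included, and the job is handed in when it is done.

```bash
mkdir -p pics; ls; cat > h.py <<'E'
from bench import *
import numpy as np, cv2
def cloud(name):
    ci=camera_info(name); im,d=grab_frame(name)
    K=np.array(ci["camera_matrix"]);T=np.array(ci["cam_to_world"])
    u,v=np.meshgrid(np.arange(640),np.arange(480))
    p=np.stack([u,v],-1).reshape(-1,1,2).astype(float)
    n=cv2.undistortPoints(p,K,np.array([ci["k1"],0,0,0,0.])).reshape(480,640,2)
    P=np.concatenate([n*d[...,None],d[...,None]],-1)@T[:3,:3].T+T[:3,3]
    P[d==0]=np.nan
    np.savez(name+'.npz',im=im,d=d,P=P,n=n,T=T)
    return im,d,P
E
python3 - <<'E'
from h import *
s=observe();print(s)
for n in("scene","top"):
    im,d,P=cloud(n); cv2.imwrite(f"pics/{n}0.png",im[...,::-1]); print(n,np.load(n+'.npz')['T'].round(3))
E
```

```text
pics
{'clock': 0.0, 'q': array([ 6.78394374e+01,  1.64549636e+01,  9.04224278e+01, -1.98931131e-03,
        7.32574427e+01, -8.59441093e+00]), 'qvel': array([ 0.0599436 , -0.02891036,  0.00813341, -0.03551372, -0.02661023,
        0.0089035 ]), 'joint_efforts': array([-1.55388141e-03, -4.05969357e+01, -2.92630541e+01, -2.73816586e-04,
        5.95292149e-03, -1.39010535e-05]), 'tcp_pos': array([0.15806486, 0.65556243, 0.22993304]), 'tcp_rot': array([[-9.72101963e-01,  2.34557112e-01, -8.56878763e-04],
       [ 2.34558461e-01,  9.72099544e-01, -2.19199957e-03],
       [ 3.18822365e-04, -2.33183525e-03, -9.99997230e-01]]), 'contact_force': array([ 0.14390735, -0.38169114, -0.00807043]), 'torque': array([-0.04682681,  0.03055934, -0.04518229]), 'grip_width': 0.08533815128136168}
scene [[-0.699  0.539 -0.47   0.99 ]
 [ 0.715  0.517 -0.471  0.397]
 [-0.011 -0.666 -0.746  0.839]
 [ 0.     0.     0.     1.   ]]
top [[-0.006 -0.99   0.143  0.4  ]
 [-1.     0.008  0.011 -0.01 ]
 [-0.012 -0.143 -0.99   1.165]
 [ 0.     0.     0.     1.   ]]
```

View pics/scene0.png

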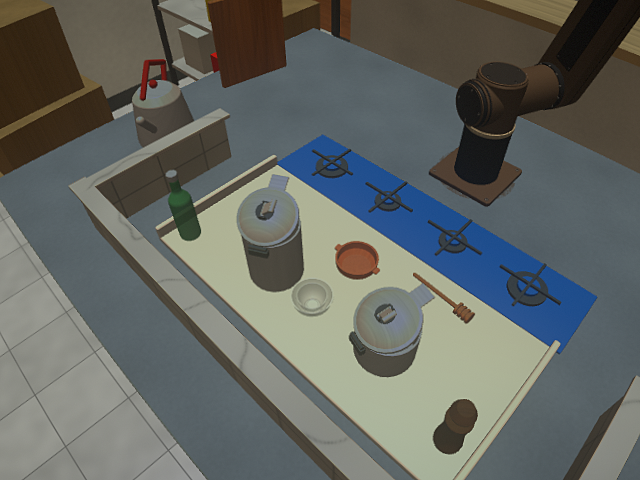

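View pics/top0.png

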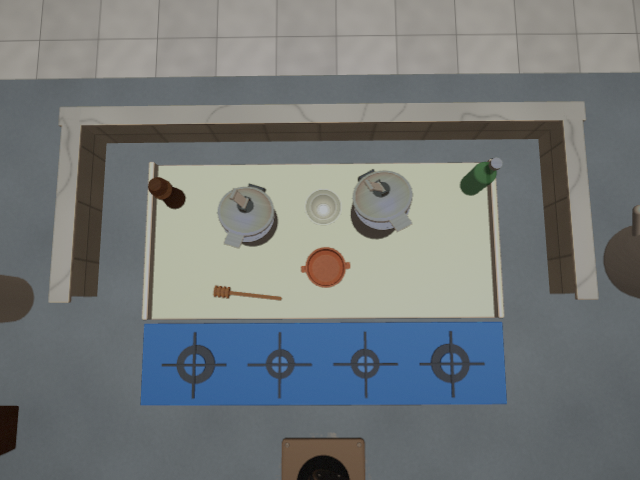

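The scene view shows the tall can at about (270,235), with its tab at (279,183) and lever at (267,209). The top view shows the same can at (382,200), with its tab at (400,221) and lever at (377,186). I'll measure these from depth.

```bash
python3 - <<'E'
from h import *
z=np.load('top.npz');P=z['P'];im=z['im']
c=im[150:250,330:430,::-1];cv2.imwrite('pics/c1.png',cv2.resize(c,None,fx=6,fy=6,interpolation=cv2.INTER_CUBIC))
z=np.load('scene.npz');c=z['im'][160:300,220:330,::-1];cv2.imwrite('pics/c2.png',cv2.resize(c,None,fx=5,fy=4.2,interpolation=cv2.INTER_CUBIC)[:600])
np.set_printoptions(precision=3,suppress=True,linewidth=200)
for n,pts in(('top',[(400,221),(395,216),(404,225),(407,218),(393,224),(377,186),(373,184),(382,188),(368,182),(382,200),(366,175)]),('scene',[(279,183),(275,182),(284,180),(267,209),(262,207),(270,206),(265,213)])):
    Q=np.load(n+'.npz')['P']
    for u,v in pts: print(n,u,v,Q[v,u])
# rim/body of the tall can seen from scene: side wall points
Q=np.load('scene.npz')['P']
m=(Q[...,2]>0.05)&(Q[...,2]<0.15);m[:,:235]=0;m[:,310:]=0;m[:225]=0;m[292:]=0
p=Q[m];A=np.c_[2*p[:,:2],np.ones(len(p))]
from scipy.optimize import least_squares
r=least_squares(lambda c:np.hypot(p[:,0]-c[0],p[:,1]-c[1])-.061,[.55,-.13],loss='soft_l1',f_scale=.003)
print(len(p),r.x,np.median(abs(r.fun)))
E
```

```text
top 400 221 [ 0.566 -0.158  0.227]
top 395 216 [ 0.576 -0.148  0.225]
top 404 225 [ 0.557 -0.165  0.229]
top 407 218 [ 0.571 -0.172  0.23 ]
top 393 224 [ 0.559 -0.144  0.228]
top 377 186 [ 0.633 -0.112  0.244]
top 373 184 [ 0.636 -0.104  0.249]
top 382 188 [ 0.631 -0.123  0.235]
top 368 182 [ 0.638 -0.093  0.257]
top 382 200 [ 0.609 -0.123  0.227]
top 366 175 [ 0.674 -0.096  0.177]
scene 279 183 [ 0.564 -0.157  0.226]
scene 275 182 [ 0.57  -0.162  0.23 ]
scene 284 180 [ 0.555 -0.151  0.232]
scene 267 209 [ 0.641 -0.101  0.247]
scene 262 207 [ 0.635 -0.124  0.232]
scene 270 206 [ 0.638 -0.094  0.258]
scene 265 213 [ 0.644 -0.104  0.237]
1839 [ 0.683 -0.041] 0.010647601460581503
```

View pics/c1.png

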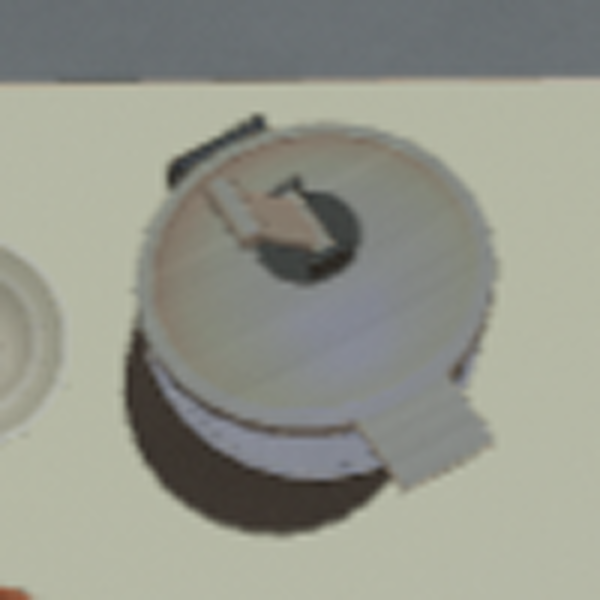

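View pics/c2.png

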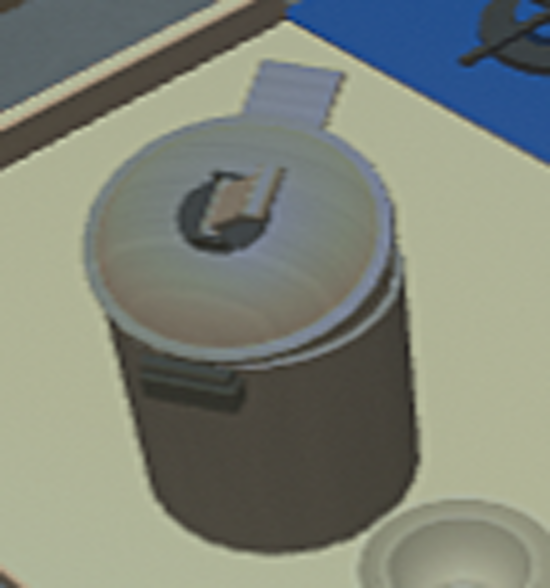

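The crops confirm it: the tab's outer end is at full-image (397,231)–(412,223), the lever bar leans left at (368,182), and the yaw is about 29°. I'll refine this with fits.

```bash
python3 - <<'E'
from h import *
from scipy.optimize import least_squares
np.set_printoptions(precision=4,suppress=True,linewidth=200)
for n in('scene','top'):
    Q=np.load(n+'.npz')['P'];p=Q[np.isfinite(Q[...,0])]
    m=(p[:,2]>.04)&(p[:,2]<.145)&(np.hypot(p[:,0]-.615,p[:,1]+.13)<.078);p=p[m]
    if len(p)<30: print(n,len(p));continue
    r=least_squares(lambda c:np.hypot(p[:,0]-c[0],p[:,1]-c[1])-.061,[.615,-.13],loss='soft_l1',f_scale=.002)
    print(n,'can',len(p),r.x,np.median(abs(r.fun)))
# tab: quad corners (full px), from the top crop /6, and the scene crop /(5,4.2)
# crop resize maps src=(dst+.5)/f-.5
quads={'top':np.array([(357,423),(404,488),(492,437),(447,376)])/6+[330,150],
 'scene':np.array([(322,130),(344,73),(264,62),(244,115)])/[5,4.2]+[220,160]}
for n,q in quads.items():
    z=np.load(n+'.npz');P=z['P'];mask=np.zeros((480,640),np.uint8)
    cen=q.mean(0);cv2.fillPoly(mask,[np.round(cen+(q-cen)*.8).astype(int)],1)
    p=P[mask>0];p=p[np.isfinite(p[:,0])];c=np.median(p,0);nn=np.linalg.svd(p-c)[2][2] if len(p)<3000 else 0
    nn*=np.sign(nn[2])
    # corners onto that plane
    n2=np.array([z['n'][int(round(b)),int(round(a))] for a,b in q])
    R=np.c_[n2,np.ones(4)]@z['T'][:3,:3].T;o=z['T'][:3,3]
    th=np.hypot(nn[0],nn[1])
    X=o+R*(((c-o)@nn)/(R@nn))[:,None]
    print(n,len(p),'cen',c,'normal',nn,'tilt',th,'yaw from n',np.degrees(np.arctan2(nn[1],nn[0])));print(X,'mid outer',(X[1]+X[2])/2,'mid inner',(X[0]+X[3])/2)
    e=X[2]-X[1];e2=X[3]-X[0]
    print('yaw edges',[np.degrees(np.arctan2(v[0],-v[1])) for v in(e,e2)], 'lens',np.linalg.norm(e),np.linalg.norm(X[0]-X[1]))
# lid rim: points of lid fit? whole-lid cloud merged
pp=[]
for n in('scene','top'):
    Q=np.load(n+'.npz')['P'];p=Q[np.isfinite(Q[...,0])];pp.append(p[(p[:,2]>.172)&(p[:,2]<.29)&(np.hypot(p[:,0]-.615,p[:,1]+.13)<.095)])
p=np.vstack(pp);print(len(p),p.min(0),p.max(0))
b=p[p[:,2].argsort()[-12:]];print(b.mean(0))
E
```

```text
scene can 1742 [ 0.6188 -0.1306] 0.0006946630594694969
top can 358 [ 0.6187 -0.1306] 0.00018611428131229055
top 166 cen [ 0.5632 -0.1597  0.23  ] normal [0.3198 0.1659 0.9329] tilt 0.3602477572086194 yaw from n 27.415178846513694
[[ 0.5682 -0.1384  0.2245]
 [ 0.5443 -0.1502  0.2348]
 [ 0.56   -0.1802  0.2348]
 [ 0.5822 -0.1667  0.2248]] mid outer [ 0.5522 -0.1652  0.2348] mid inner [ 0.5752 -0.1526  0.2246]
yaw edges [np.float64(27.677675989537555), np.float64(26.221066915045874)] lens 0.03392700434032937 0.02860860580619368
scene 161 cen [ 0.5641 -0.1565  0.2293] normal [0.3078 0.1675 0.9366] tilt 0.35045169633545353 yaw from n 28.55956630216648
[[ 0.5707 -0.1347  0.2233]
 [ 0.5439 -0.1482  0.2345]
 [ 0.5613 -0.1765  0.2338]
 [ 0.5839 -0.1641  0.2242]] mid outer [ 0.5526 -0.1624  0.2342] mid inner [ 0.5773 -0.1494  0.2237]
yaw edges [np.float64(31.575898099268194), np.float64(24.230325389789286)] lens 0.033241266759763105 0.03198401934266611
5909 [ 0.5444 -0.188   0.172 ] [ 0.6889 -0.0657  0.2638]
[ 0.6256 -0.0992  0.2626]
```

Fits agree: can axis (0.619, -0.131), yaw about 28°, lid about 0.366 rad. First move: up and over with the fingers shut.

```bash
python3 -m handwheel '[[0,0,0,0,0,-6,0],[0,0,0,0,0,-11,0],[0,0,10,-6,-4,-11,0],[0,0,20,-11,-7.5,-11,0],[0,0,30,-16,-11,-11,0],[0,0,40,-21,-14.5,-11,0],[0,0,50,-26,-18,-11,0],[0,0,60,-31,-21.5,-11,0],[0,0,70,-36,-25,-11,0],[0,0,75,-39.5,-27,-11,0],[0,0,75,-39.5,-27,-11,0],[0,0,75,-39.5,-27,-11,0]]'
cat > to.py <<'E'
import sys; from h import *
np.set_printoptions(precision=4,suppress=True)
# target in can frame (x,y) mm from the axis, z world mm -> tool-frame shift in cm
C=np.array([.6187,-.1306]);a=np.radians(28);ex=np.array([np.cos(a),np.sin(a)]);ey=np.array([-ex[1],ex[0]])
s=observe();R=np.array(s['tcp_rot']);p=np.array(s['tcp_pos'])
print('now can frame mm',(p[:2]-C)@ex*1e3,(p[:2]-C)@ey*1e3,p[2]*1e3,'t',s['clock'],'F',s['contact_force'],'w',s['grip_width'])
D=np.c_[np.r_[ex,0],-np.r_[ey,0],[0,0,-1]]
rv=cv2.Rodrigues(R.T@D)[0].ravel();print('turn',np.degrees(rv))
for t in sys.argv[1:]:
    x,y,z=map(float,t.split(','));w=np.r_[C+(x*ex+y*ey)/1e3,z/1e3];print(t,'shift cm',R.T@(w-p)*100)
E
python3 to.py -70,0,340 -70,0,260
```

```text
clock: 1.6
tcp_pos: [0.4785, 0.3012, 0.3408]
tcp_rot: [[-0.026, 1.0, -0.001], [1.0, 0.026, 0.0], [0.0, -0.001, -1.0]]
contact_force: [0.6, 0.2, -1.4]
grip_width: 0.0001
now can frame mm 78.91532115535394 447.13593837758145 340.8100126309012 t 1.6 F [ 0.6373  0.2103 -1.412 ] w 8.531928557975371e-05
turn [-0.0692  0.0357 63.4622]
-70,0,340 shift cm [-46.6559   6.6551   0.0678]
-70,0,260 shift cm [-46.6567   6.6654   8.0678]
```

```bash
python3 -m handwheel '[[0,0,8,-6,0.9,0,0],[0,0,16,-12,1.8,0,0],[0,0,24,-18,2.7,0,0],[0,0,32,-24,3.6,0,0],[0,0,40,-30,4.4,0,0],[0,0,48,-36,5.2,0,0],[0,0,56,-42,6,0,0],[0,0,63.5,-46.6,6.6,0,0],[0,0,63.5,-46.6,6.6,3,0],[0,0,63.5,-46.6,6.6,6.5,0],[0,0,63.5,-46.6,6.6,8,0],[0,0,63.5,-46.6,6.6,8,0]]'
python3 to.py -70,0,260 -71,0,240 -74,0,220 -78,0,200 -80,0,181
python3 - <<'E'
from h import *
im,d,P=cloud("scene");cv2.imwrite('pics/s1.png',cv2.resize(im[80:320,160:400,::-1],None,fx=2.4,fy=2.4))
E
```

```text
clock: 3.1
tcp_pos: [0.5563, -0.1618, 0.2603]
tcp_rot: [[0.883, 0.47, -0.002], [0.47, -0.883, 0.001], [-0.001, -0.002, -1.0]]
contact_force: [0.8, 0.2, 0.2]
grip_width: -0.0001
now can frame mm -69.77450187927396 1.7314563636637283 260.30398919959845 t 3.1 F [0.7931 0.2378 0.1603] w -0.00014309107051936802
turn [-0.1153  0.0785  0.0406]
-70,0,260 shift cm [-0.0226  0.1732  0.0301]
-71,0,240 shift cm [-0.1199  0.1771  2.0302]
-74,0,220 shift cm [-0.4172  0.181   4.0306]
-78,0,200 shift cm [-0.8144  0.1847  6.0312]
-80,0,181 shift cm [-1.0118  0.1884  7.9314]
```

View pics/s1.png

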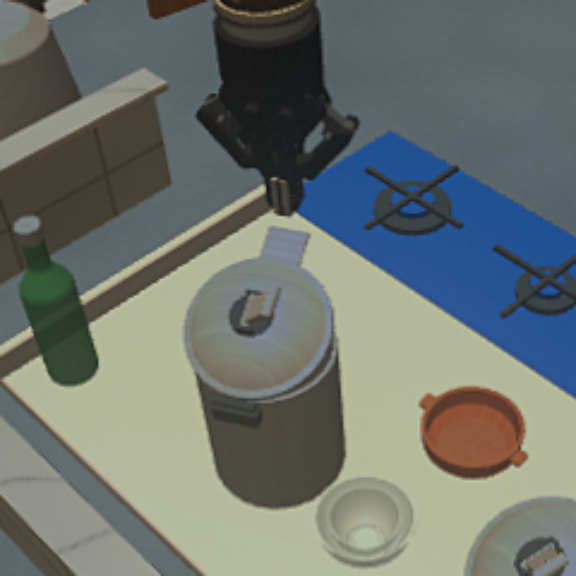

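The fingertip sits at (283,212) in the crop, directly above the tab at (287,243). Now I'll press down along the tab's arc.

```bash
python3 -m handwheel '[[0,0,0,0,0.2,1,0],[0,0,0,-0.1,0.2,2,0],[0,0,0,-0.2,0.2,2.8,0],[0,0,0,-0.3,0.2,3.5,0],[0,0,0,-0.5,0.2,4.2,0],[0,0,0,-0.6,0.2,4.9,0],[0,0,0,-0.7,0.2,5.6,0],[0,0,0,-0.8,0.2,6.2,0],[0,0,0,-0.9,0.2,6.8,0],[0,0,0,-0.9,0.2,7.3,0],[0,0,0,-1,0.2,7.7,0],[0,0,0,-1,0.2,7.9,0]]'
python3 to.py -80,0,178
```

```text
clock: 4.65
tcp_pos: [0.5488, -0.1695, 0.1821]
tcp_rot: [[0.884, 0.468, 0.0], [0.468, -0.884, 0.0], [0.0, -0.0, -1.0]]
contact_force: [0.1, 0.7, 0.5]
grip_width: -0.0
now can frame mm -80.0000163937322 -1.5066613566134976 182.08259965729508 t 4.65 F [0.1265 0.6873 0.4791] w -3.4651452325733276e-05
turn [-0.0093 -0.0195 -0.0676]
-80,0,178 shift cm [-0.0003 -0.1506  0.4083]
```

```bash
python3 -m handwheel '[[0,0,0,0,0,0.15,0],[0,0,0,0,0,0.3,0],[0,0,0,0,0,0.4,0],[0,0,0,0,0,0.45,0],[0,0,0,0,0,0.45,0]]'; python3 to.py
```

```text
clock: 5.28
tcp_pos: [0.5486, -0.1696, 0.178]
tcp_rot: [[0.883, 0.468, -0.0], [0.468, -0.883, 0.0], [-0.0, -0.0, -1.0]]
contact_force: [-1.5, 0.2, 1.7]
grip_width: -0.0
now can frame mm -80.23874781656617 -1.5404556397977127 178.01173172215329 t 5.275 F [-1.4994  0.2138  1.7413] w -4.360020321828471e-05
turn [-0.0104  0.0178 -0.0635]
```

```bash
python3 -m handwheel '[[0,0,0,0,0,0.1,0],[0,0,0,0,0,0.15,0],[0,0,0,0,0,0.15,0]]'; python3 to.py
```

```text
clock: 5.65
tcp_pos: [0.5486, -0.1697, 0.1779]
tcp_rot: [[0.883, 0.469, -0.0], [0.469, -0.883, -0.0], [-0.0, -0.0, -1.0]]
contact_force: [-4.0, 0.8, 7.8]
grip_width: 0.0001
now can frame mm -80.22977481876704 -1.6222666370939132 177.90970562879997 t 5.65 F [-4.0422  0.7802  7.7523] w 0.00011054078202089283
turn [-0.0035  0.028  -0.0599]
```

Force rose at 177.9 mm, which is where the tab should be when the lid is shut. I'll lift, move to the lever's +y side above it, and look.

```bash
python3 -m handwheel '[[0,0,0,0,0,-3,0],[0,0,0,0,0,-8,0],[0,0,0,0,0,-13,0],[0,0,0,4,-3.5,-13,0],[0,0,0,8,-7,-13,0],[0,0,0,8,-7,-13,0],[0,0,0,8,-7,-13,0]]'; python3 to.py
python3 - <<'E'
from h import *
C=np.array([.6187,-.1306]);a=np.radians(28);ex=np.array([np.cos(a),np.sin(a)]);ey=np.array([-ex[1],ex[0]])
np.set_printoptions(precision=1,suppress=True)
im,d,P=cloud("scene");c=im[150:300,215:335,::-1];cv2.imwrite('pics/s2.png',cv2.resize(c,None,fx=4,fy=4,interpolation=cv2.INTER_CUBIC))
p=P[np.isfinite(P[...,0])];L=np.c_[(p[:,:2]-C)@ex,(p[:,:2]-C)@ey,p[:,2]]*1e3
t=L[(L[:,0]<-66)&(L[:,0]>-95)&(abs(L[:,1])<16)&(L[:,2]>120)&(L[:,2]<240)];print('tab',len(t),np.median(t,0),t.std(0))
v=L[(abs(L[:,0])<14)&(abs(L[:,1])<50)&(L[:,2]>212)&(L[:,2]<252)];print('lever',len(v),v.min(0),v.max(0),v[v[:,2].argsort()[-15:]].mean(0))
E
```

```text
clock: 6.52
tcp_pos: [0.5864, -0.0705, 0.3057]
tcp_rot: [[0.883, 0.469, -0.001], [0.469, -0.883, -0.0], [-0.001, 0.0, -1.0]]
contact_force: [-1.8, 0.0, -0.6]
grip_width: -0.0002
now can frame mm -0.2511956352255473 68.23039750617139 305.7336326291313 t 6.525 F [-1.8233  0.0448 -0.6089] w -0.0002228802722180345
turn [ 0.002   0.044  -0.0379]
tab 107 [-77.3   1.2 177.1] [6.4 9.8 1.2]
lever 114 [-11.8   1.6 212.3] [ 13.3  28.9 240.6] [  1.1  24.2 239. ]
```

View pics/s2.png

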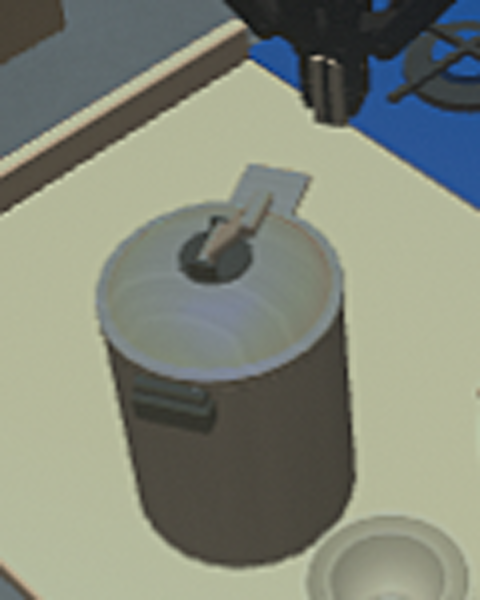

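The lid is shut (tab surface at 177 mm, lever bar near y=+25, top about 240). Next: lower beside the lever and sweep toward -y.

```bash
python3 -m handwheel '[[0,0,0,0,0,4,0],[0,0,0,0,0,7.9,0],[0,0,0,0,1,7.9,0],[0,0,0,0,1.6,7.9,0],[0,0,0,0,2.1,7.9,0],[0,0,0,0,2.6,7.9,0],[0,0,0,0,3.1,7.9,0],[0,0,0,0,3.6,7.9,0],[0,0,0,0,4.1,7.9,0],[0,0,0,0,4.6,7.9,0]]'; python3 to.py
```

```text
clock: 7.82
tcp_pos: [0.6084, -0.1089, 0.2371]
tcp_rot: [[0.883, 0.47, 0.001], [0.47, -0.883, 0.002], [0.002, -0.001, -1.0]]
contact_force: [-14.2, 5.6, 29.8]
grip_width: 0.0001
now can frame mm 1.070940280472294 24.031482592940424 237.13331764511975 t 7.825 F [-14.182    5.6114  29.8414] w 0.00013960542606057422
turn [-0.0617 -0.1129  0.0256]
```

The finger rode up onto the bar (30 N), so I'll back off upward at once and check.

```bash
python3 -m handwheel '[[0,0,0,0,0,-1.5,0],[0,0,0,0,0,-6,0],[0,0,0,0,-4,-6,0],[0,0,0,0,-4.6,-6,0],[0,0,0,0,-4.6,-6,0]]'; python3 to.py 0,75,215
python3 - <<'E'
from h import *
C=np.array([.6187,-.1306]);a=np.radians(28);ex=np.array([np.cos(a),np.sin(a)]);ey=np.array([-ex[1],ex[0]])
np.set_printoptions(precision=1,suppress=True)
im,d,P=cloud("scene");c=im[120:270,230:350,::-1];cv2.imwrite('pics/s3.png',cv2.resize(c,None,fx=4,fy=4,interpolation=cv2.INTER_CUBIC))
p=P[np.isfinite(P[...,0])];L=np.c_[(p[:,:2]-C)@ex,(p[:,:2]-C)@ey,p[:,2]]*1e3
t=L[(L[:,0]<-66)&(L[:,0]>-95)&(abs(L[:,1])<16)&(L[:,2]>120)&(L[:,2]<240)];print('tab',len(t),np.median(t,0))
v=L[(abs(L[:,0])<14)&(abs(L[:,1])<50)&(L[:,2]>212)&(L[:,2]<260)];print('lever',len(v),v.min(0),v.max(0),v[v[:,2].argsort()[-15:]].mean(0))
g=L[(abs(L[:,0])<25)&(L[:,1]>50)&(L[:,1]<110)&(L[:,2]>240)&(L[:,2]<330)]
for z in range(270,330,6):
    k=g[(g[:,2]>=z)&(g[:,2]<z+6)]
    if len(k):print(z,len(k),k.min(0),k.max(0))
E
```

```text
clock: 8.45
tcp_pos: [0.5865, -0.0702, 0.2869]
tcp_rot: [[0.883, 0.469, -0.0], [0.469, -0.883, -0.0], [-0.0, 0.0, -1.0]]
contact_force: [0.6, -0.6, -0.4]
grip_width: 0.0001
now can frame mm -0.1128804328687234 68.4431657693016 286.92616869928423 t 8.45 F [ 0.5938 -0.6139 -0.3959] w 0.00013192620996734926
turn [ 0.0094  0.0276 -0.0232]
0,75,215 shift cm [ 0.0145 -0.6569  7.1925]
tab 105 [-77.3   2.  177.1]
lever 110 [-11.9   1.7 212.4] [ 13.9  29.3 241.2] [  0.4  24.3 238.8]
282 1 [  3.7  75.  286.8] [  3.7  75.  286.8]
288 22 [  3.3  55.3 288.6] [ 12.   79.8 293.8]
294 40 [ -2.6  55.8 294.3] [ 13.3  82.4 300. ]
300 46 [ -7.3  53.8 300. ] [ 12.6  82.6 305.8]
306 47 [ -6.3  55.5 306.1] [ 12.2  82.7 312. ]
312 47 [ -6.2  55.3 312. ] [ 13.   82.5 318. ]
318 41 [  4.2  55.7 318.1] [ 12.2  82.3 323.9]
324 34 [  4.5  51.  324. ] [ 13.   87.2 329.9]
```

View pics/s3.png

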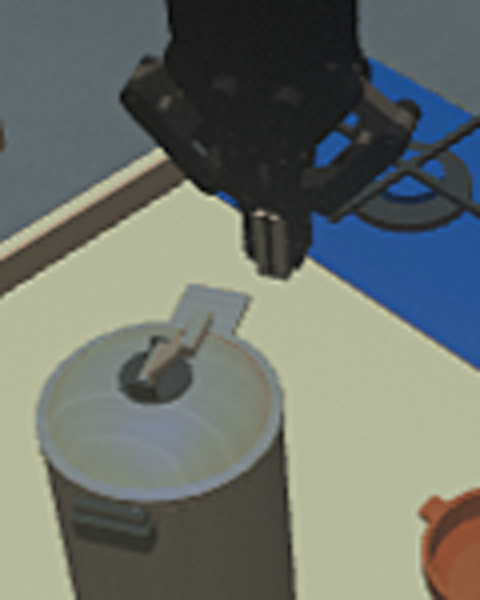

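The lever and lid are unchanged. The fingertips are chamfered at the end, so I'll go deeper (z ≈ 214, still above the 210 mm cheeks) and push with the flat finger side.

```bash
python3 -m handwheel '[[0,0,0,0,0,4,0],[0,0,0,0,0,7.3,0],[0,0,0,0,0,7.3,0],[0,0,0,0,1,7.3,0],[0,0,0,0,1.8,7.3,0],[0,0,0,0,2.3,7.3,0],[0,0,0,0,2.7,7.3,0],[0,0,0,0,2.7,7.3,0]]'; python3 to.py
```

```text
clock: 9.5
tcp_pos: [0.599, -0.093, 0.2156]
tcp_rot: [[0.884, 0.468, -0.001], [0.468, -0.884, 0.003], [0.001, -0.003, -1.0]]
contact_force: [-3.3, 3.7, 4.0]
grip_width: 0.0003
now can frame mm 0.27948111931376934 42.43653287958259 215.56420086368652 t 9.5 F [-3.2774  3.6791  3.9722] w 0.00026291421225893406
turn [-0.1787 -0.0295 -0.0711]
```

```bash
python3 -m handwheel '[[0,0,0,0,0.3,0,0],[0,0,0,0,0.6,0,0],[0,0,0,0,0.9,0,0],[0,0,0,0,1.2,0,0]]'; python3 to.py
```

```text
clock: 10.0
tcp_pos: [0.6052, -0.1034, 0.2162]
tcp_rot: [[0.883, 0.469, 0.001], [0.469, -0.883, 0.002], [0.002, -0.001, -1.0]]
contact_force: [-1.1, 3.2, 3.1]
grip_width: 0.0003
now can frame mm 0.8593980213487121 30.397700919711006 216.16574399139998 t 10.0 F [-1.1153  3.2475  3.0508] w 0.00028102762873025313
turn [-0.0505 -0.1157 -0.0069]
```

Turning under about 3 N, as expected. I'll continue past upright.

```bash
python3 -m handwheel '[[0,0,0,0,0.4,-0.1,0],[0,0,0,0,0.8,-0.1,0],[0,0,0,0,1.2,-0.1,0],[0,0,0,0,1.5,-0.1,0],[0,0,0,0,1.8,-0.1,0],[0,0,0,0,2.1,-0.1,0],[0,0,0,0,2.1,-0.1,0]]'; python3 to.py
python3 - <<'E'
from h import *
im,d,P=cloud("scene");c=im[120:270,230:350,::-1];cv2.imwrite('pics/s4.png',cv2.resize(c,None,fx=4,fy=4,interpolation=cv2.INTER_CUBIC))
E
```

```text
clock: 10.88
tcp_pos: [0.6147, -0.1236, 0.2153]
tcp_rot: [[0.884, 0.468, -0.0], [0.468, -0.884, -0.0], [-0.0, 0.0, -1.0]]
contact_force: [-0.8, -0.1, 0.1]
grip_width: -0.0001
now can frame mm -0.1893922687240632 8.071578277303797 215.27304891215383 t 10.875 F [-0.7979 -0.0973  0.1246] w -0.00011516040247011027
turn [ 0.002   0.0022 -0.0833]
```

View pics/s4.png

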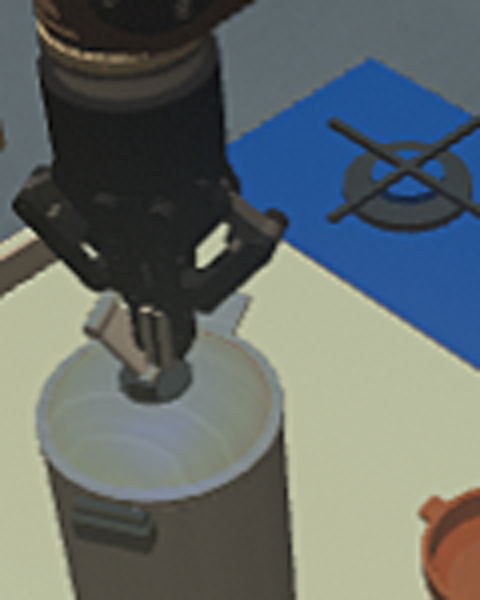

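The lever has snapped to the -y side (bar at (100,320) in the crop) and the force is about 0. I'll retreat back toward +y, then up, and check.

```bash
python3 -m handwheel '[[0,0,0,0,-1.5,-1,0],[0,0,0,0,-2.5,-6,0],[0,0,0,0,-3,-11,0],[0,0,0,-5,-5,-15,0],[0,0,0,-10,-7,-15,0],[0,0,0,-10,-7,-15,0],[0,0,0,-10,-7,-15,0]]'; python3 to.py
python3 - <<'E'
from h import *
C=np.array([.6187,-.1306]);a=np.radians(28);ex=np.array([np.cos(a),np.sin(a)]);ey=np.array([-ex[1],ex[0]])
np.set_printoptions(precision=1,suppress=True)
old=np.load('scene.npz')
im,d,P=cloud("scene");cv2.imwrite('pics/s5.png',im[...,::-1])
p=P[np.isfinite(P[...,0])];L=np.c_[(p[:,:2]-C)@ex,(p[:,:2]-C)@ey,p[:,2]]*1e3
t=L[(L[:,0]<-66)&(L[:,0]>-95)&(abs(L[:,1])<16)&(L[:,2]>120)&(L[:,2]<240)];print('tab',len(t),np.median(t,0))
v=L[(abs(L[:,0])<14)&(abs(L[:,1])<50)&(L[:,2]>212)&(L[:,2]<260)];print('lever',len(v),v.min(0),v.max(0),v[v[:,2].argsort()[-15:]].mean(0))
E
```

```text
clock: 11.8
tcp_pos: [0.4935, -0.1078, 0.3661]
tcp_rot: [[0.883, 0.469, 0.002], [0.469, -0.883, -0.0], [0.001, 0.001, -1.0]]
contact_force: [-0.4, 0.0, 0.5]
grip_width: 0.0002
now can frame mm -99.77554106887698 78.92889140431335 366.133969051181 t 11.8 F [-0.4345  0.0491  0.4974] w 0.00015949737509600345
turn [ 0.071  -0.0823 -0.0498]
tab 112 [-76.9   0.2 176.7]
lever 172 [-12.2 -26.6 212.1] [ 13.9  -0.9 240.2] [ -0.8 -21.5 238.7]
```

View pics/s5.png

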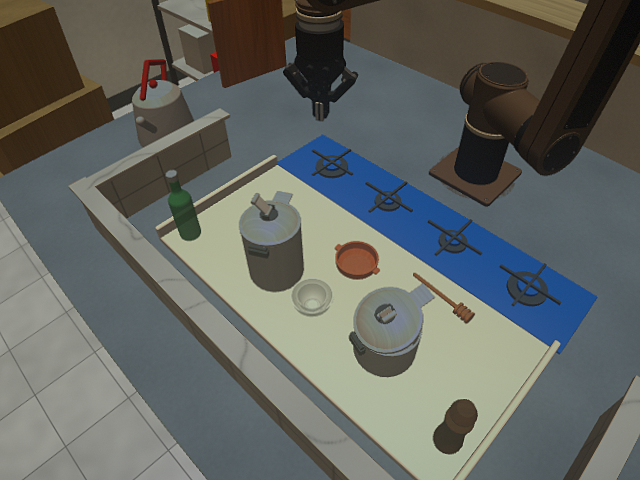

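The tall lid is shut at (270,225) and its lever leans to -y at (262,205). The short canister and all loose things are where they started, and the arm is clear of everything.

```bash
python3 -c "
from bench import *
print(finish_job())"
```

```text
the job is handed in; nothing more can be done
None
```

The tall canister is sealed and the job is handed in at about 12 s of the 40 s allowed; the hand-in reports no verdict. I pressed the lid shut by its tab, with about 8 N as it seated. I then pushed the lever sideways with about 3–6 N until it snapped over.

**Last checks:**
- **Lid:** the tab's upper face measured 176.7 mm against an expected 178 mm when shut.
- **Lever:** the bar is now on the -y side, with its edge at y ≈ -27 mm. It mirrors the starting side.
- **Everything else:** by eye in the final scene picture, the short canister and all the loose things look unmoved. I did not measure them.
- **Robot:** the arm is clear of everything, reading about 0.5 N, which is sensor noise.

**One thing that went wrong:** my first push at the lever was too high. The chamfered fingertip rode up onto the bar, and the wrist read about 33 N at the end of that move, under the 45 N limit. I only see the force at the end of a move, so a higher peak during it is possible. I backed off, found the lid and lever unchanged, and repeated the push about 1 cm lower.

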